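# Make up two air-tool repair kits

### The job

Make up the two repair kits from the stock on the mat: in the narrow tray put the hollow sleeve in the round pocket and the end cap in the keyed pocket, turned so that its ear drops into the notch; in the wide tray put the rotor in the smaller round pocket, the big gear in the larger round pocket and the bracket in the oblong pocket. Each part stands upright, fully down on its pocket's floor. Leave the small gear, the screwdriver and the grease jar where they are.

Things in the scene. Friction and masses are not known exactly. Their poses are not given: they have to be found in the camera images.
- narrow_tray: Narrow blue kit tray, 200 mm along its x, 90 along its y. Fixed. Pocket floors (black) 2 mm, board top (blue) 9 mm above the bench. Origin: centre of underside. Round pocket 56 mm across at x -52, y 0 mm. Keyed pocket centred at x +30, y 0: a 60 mm square with bevelled corners (62 mm across) and a 28 mm wide notch towards +x that ends 55 mm from the pocket's centre.
- wide_tray: Wide blue kit tray, 160 mm along its x, 190 along its y. Fixed. Pocket floors (black) 2 mm, board top (blue) 9 mm above the bench. Origin: centre of underside. Smaller round pocket 56 mm across at x -42, y +40 mm; larger round pocket 70 mm across at x +35, y +40; oblong pocket 106 mm along x by 40 along y, centred at x 0, y -60.
- sleeve_mid (a point): Plain steel tube with an open bore seen from above, 40 mm outside diameter, 26 mm bore, 58 mm high. Stands upright on the bench; point at its centre, half-way up; z up along its axis. Can be gripped across its outside.
- rotor_mid (a point): Solid steel rotor: a cylinder 40 mm in diameter and 44 mm high with five dark slots seen from above and a 14 mm thick stub shaft on top, 58 mm high in all. Stands upright on the bench; point at its centre, half-way up; z up along its axis. At that height the 40 mm body can be gripped.
- big_gear_mid (a point): Big gear on its spindle: toothed disc 54 mm in diameter and 10 mm thick at the bottom, with a 22 mm thick round spindle rising from it, 70 mm high in all. Stands upright on the bench; point at its centre, half-way up; z up along its axis. Can be gripped across the spindle.
- end_cap_mid (a point): Aluminium end cap: round plate 44 mm in diameter and 8 mm thick, with one flat ear (14 mm wide, 8 mm thick, with a dark hole) reaching 46 mm from the axis along its +x, and an upright block on the plate's centre, 34 mm along x by 20 mm along y, to be gripped across its 20 mm; 64 mm high in all. Stands upright on the bench; point at its centre, half-way up; z up along its axis. 
- bracket_mid (a point): Dark steel tee bracket: foot plate 90 mm along its x by 24 mm along its y, 8 mm thick, with an upright web along its middle, 60 mm along x and 12 mm thick along y, to be gripped across its 12 mm; 60 mm high in all. Either way round is right. Stands upright on the bench; point at its centre, half-way up; z up along its axis. 
- small_gear_mid (a point): Small gear on its spindle, not needed: toothed disc 35 mm in diameter and 10 mm thick, spindle 12 mm thick, 45 mm high in all. Stands upright on the bench; point at its centre, half-way up; z up along its axis. 
- screwdriver: Screwdriver, 200 mm long, lying at the far side of the bench; not needed. Its x points along the shaft to the tip.
- grease_jar_mid (a point): White jar with a black lid, 52 mm in diameter, 55 mm high, standing beyond the stock; not needed. Point at its centre.
Not all that is in view belongs to the job. Leave any orange or turquoise look-alike of the part that bears end_cap_mid alone.

How it is judged:
At the end, for the whole second after the job is handed in: Each of the five parts is in its named pocket: within 12 mm of the pocket's centre along the tray's x and y, no more than 3 mm above (4 mm below) its seated height, leaning under 0.08 rad; the small gear, screwdriver and jar are within 20 mm of where they began (x of sleeve_mid in the frame of narrow_tray between -0.064 and -0.04 m and y of sleeve_mid in the frame of narrow_tray between -0.012 and 0.012 m and z of sleeve_mid in the frame of narrow_tray between 0.027 and 0.034 m and angle between each of sleeve_mid, end_cap_mid, rotor_mid, big_gear_mid, bracket_mid's own z axis and vertical below 0.08 rad and x of end_cap_mid in the frame of narrow_tray between 0.018 and 0.042 m and y of end_cap_mid in the frame of narrow_tray between -0.012 and 0.012 m and z of end_cap_mid in the frame of narrow_tray between 0.03 and 0.037 m and x of rotor_mid in the frame of wide_tray between -0.054 and -0.03 m and y of rotor_mid in the frame of wide_tray between 0.028 and 0.052 m and z of rotor_mid in the frame of wide_tray between 0.027 and 0.034 m and x of big_gear_mid in the frame of wide_tray between 0.023 and 0.047 m and y of big_gear_mid in the frame of wide_tray between 0.028 and 0.052 m and z of big_gear_mid in the frame of wide_tray between 0.033 and 0.04 m and x of bracket_mid in the frame of wide_tray between -0.012 and 0.012 m and y of bracket_mid in the frame of wide_tray between -0.072 and -0.048 m and z of bracket_mid in the frame of wide_tray between 0.028 and 0.035 m and distance of each of small_gear_mid, screwdriver, grease_jar_mid from where it was at the start of the episode below 0.02 m); the robot touches nothing.
It fails at once if the small gear is moved by more than 20 mm (distance of small_gear_mid from where it was at the start of the episode above 0.02 m).
It fails at once if the screwdriver is moved by more than 20 mm (distance of screwdriver from where it was at the start of the episode above 0.02 m).
It fails at once if the grease jar is moved by more than 20 mm (distance of grease_jar_mid from where it was at the start of the episode above 0.02 m).
It also fails if it takes over 117 s, if anything falls off the work surface, if the arm or the gripper's body presses on something with over 40 N, if the wrist force passes 120 N, or if a joint passes its speed limit or range.

### The arm

A 6-joint arm with a two-finger parallel gripper is mounted at the origin on the work surface. World frame = base frame: x ahead of the robot, y to its left, z up, the work surface at z = 0. Lengths are in m, angles in rad, forces in N, time in s.
With the tool pointing down it reaches from about 0.35 to 0.975 m from the base axis. Payload 4.9 kg.
Tool frame: the origin (TCP) lies at the very end of the fingers, on their centre line; the grasp point (between the pads) lies 19 mm behind it; z points along the fingers, y is the line along which they close (so a half turn about z gives the same grasp; the last joint's range is limited). The gripper opens to 85 mm and grips with 20 to 120 N. Pads are 22 mm wide; open, the fingers measure 114 mm over their backs; the gripper's body (76 mm by 85 mm) begins 54 mm behind the grasp point. The pads swing forward as they close: fully open they stand 13 mm farther back than shut.
Start: joints at [1.174, 0.053, 1.613, -0, 1.476, -0.119], TCP at [0.171, 0.601, 0.231] pointing down, gripper open.
Joint ranges: [-3.01, 3.01], [-1.01, 2.22], [0.06, 2.58], [-1.02, 4.17], [0.09, 2.62], [-3.14, 3.14]. Speed limits (rad/s): [2.57, 2.57, 3.14, 3.14, 3.14, 3.14].

### API

Orientations are given as a rotation vector (axis times angle).
In Python, from station import * gives the robot as it stands.
- The arm moves only by the shell command python3 -m crank 'ROWS' [OPENING] [FORCE]. ROWS is JSON, a list of rows, each an object with "offset": the shift along the tool's x, y, z in m, a list of three; "twist": the turn, a rotation vector about the tool's x, y, z in degrees, a list of three. In form: [{"offset": [x, y, z], "twist": [rx, ry, rz]}, ...]. A call has 1 to 20 rows; each row is the pose to reach, as a shift and turn from the pose commanded when the call began, along the tool's axes at that moment; what a row does not reach only later rows make up. A row lasts 1/8 s, in which the tool goes at most 62.5 mm and 10.7 degrees, less where a joint would pass 70% of its speed; a pose out of reach is approached as far as the arm can. A call with a gripper value outside its range is refused whole. OPENING is the opening, from 0 (shut) to 1 (fully open), set as the call begins (- or left out, the last holds). The fingers move at their own pace and stop on an object; FORCE is the grip in N (left out, the last holds). Time passes only in rows, so rows that repeat a pose let the fingers close. It gives the time, the measured TCP pose, the force, the opening and the grip force at its end, in the units of the state.
- get_obs(): the state, without advancing time (a new reading comes with each control period).
- get_image(name): name is "side" or "top"; returns the picture (480x640x3 uint8, red, green, blue); there is no depth.
- get_calibration(name): a dict with "intrinsics" (3x3 intrinsics, pixels), "world_from_camera" (4x4, takes a point from camera to world coordinates). Camera axes: x right, y up, looking along -z (the intrinsics and any distortion apply to the point x, -y, -z); pixel columns grow to the right and rows downward; lengths in m; the calibration is good to about 2 mm. A picture is of the moment at which its call begins. get_calibration takes no time and is no camera call.
- finish_job(): hands the job in; it is judged then, once.
Trained networks look in the newest picture that a camera, given by its name, has taken for a name from the list of things; names that differ only in an ending like _2 or _b are one class to them, and where a whole thing is asked for, a point or a joint stands for the part that bears it (a point fixed in the world has none). Each returns a list of dicts, best first, with "confidence" (0 to 1); they miss things now and then, are a little off and sometimes report something else, mostly with a low value. They report only what shows in the picture. A call takes as long as a camera call. They do not tell look-alikes from the thing itself.
- cut_out(query, camera): "region" (480x640 bool, what is visible of it) and "rect" ([centre column, centre row, width, height] in pixels, round what is visible of it).
The state is a dict: "t": time; "q": joint angles; "dq": joint speeds; "effort": joint torques, N m; "tool_pos": TCP position; "tool_rot": TCP orientation; "contact_force": force on the tool from outside, world axes, zero at the start; "wrist_torque": the same for the moment, N m; "opening": finger opening in m; "grip_force": force on a finger pad.
Only numpy, scipy, OpenCV 4.12 (cv2) and the standard library are available. Lean on these libraries where they do the work, as an engineer would, in place of code of your own. Each camera call takes 0.05 s, during which the arm holds its last target. There are 200 camera calls.

## Working session

There is one attempt and no reset: what is moved stays moved. The work goes in short steps, Python scripts to look and compute and a shell command to move; the robot and the scene stay as the last step left them, time stands still between calls to the robot, and variables do not carry over. Pictures are saved under pics/ and viewed, at most 14 in all, crops included, and the job is handed in when it is done.

```bash
mkdir -p pics; cat > h.py <<'E'
from station import *
import numpy as np, cv2
from scipy.spatial.transform import Rotation as R
def ray(cam,u,v,z):
    c=get_calibration(cam);K=np.array(c["intrinsics"]);T=np.array(c["world_from_camera"])
    d=np.linalg.inv(K)@[u,v,1]; d=T[:3,:3]@[d[0],-d[1],-d[2]]; o=T[:3,3]
    return o+d*(z-o[2])/d[2]
def proj(cam,p):
    c=get_calibration(cam);K=np.array(c["intrinsics"]);T=np.array(c["world_from_camera"])
    q=T[:3,:3].T@(np.array(p)-T[:3,3]); q=K@[q[0],-q[1],-q[2]]; return q[:2]/q[2]
def save(img,name): cv2.imwrite("pics/"+name,img[:,:,::-1])
E
python3 - <<'E'
from h import *
for c in("top","side"):
    im=get_image(c); save(im,c+"0.png"); np.save(c+"0.npy",im)
    cal=get_calibration(c); print(c,np.round(cal["intrinsics"],1).tolist(),np.round(cal["world_from_camera"],3).tolist(),cal.keys())
    for n in["narrow_tray","wide_tray","sleeve_mid","rotor_mid","big_gear_mid","end_cap_mid","bracket_mid","small_gear_mid","screwdriver","grease_jar_mid"]:
        for r in cut_out(n,c): print(n,round(r["confidence"],2),np.round(r["rect"]).astype(int).tolist(),np.round(ray(c,r["rect"][0],r["rect"][1],.03),3)[:2] if c=="top" else "")
o=get_obs();print(o["t"],o["tool_pos"],o["tool_rot"],R.from_rotvec(o["tool_rot"]).as_matrix().round(3),o["opening"])
E
```

```text
top [[558.0, 0.0, 322.5], [0.0, 558.0, 243.3], [0.0, 0.0, 1.0]] [[-0.024, 0.996, -0.087, 0.461], [-1.0, -0.025, -0.013, -0.029], [-0.015, 0.086, 0.996, 1.258], [0.0, 0.0, 0.0, 1.0]] dict_keys(['intrinsics', 'world_from_camera'])
narrow_tray 0.76 [436, 261, 55, 97] [ 0.522 -0.261]
wide_tray 0.95 [190, 286, 99, 86] [0.481 0.28 ]
sleeve_mid 0.7 [190, 288, 94, 90] [0.476 0.28 ]
sleeve_mid 0.55 [343, 293, 15, 16] [ 0.458 -0.056]
rotor_mid 0.81 [289, 248, 15, 21] [0.56 0.06]
big_gear_mid 0.87 [342, 192, 20, 23] [ 0.681 -0.059]
end_cap_mid 0.92 [375, 332, 28, 21] [ 0.372 -0.123]
end_cap_mid 0.89 [330, 340, 35, 18] [ 0.357 -0.025]
end_cap_mid 0.8 [244, 199, 23, 27] [0.673 0.158]
end_cap_mid 0.72 [470, 180, 23, 30] [ 0.702 -0.345]
end_cap_mid 0.56 [332, 246, 32, 22] [ 0.562 -0.034]
bracket_mid 0.64 [293, 201, 22, 37] [0.664 0.05 ]
small_gear_mid 0.46 [291, 304, 15, 15] [0.438 0.059]
small_gear_mid 0.41 [404, 165, 20, 23] [ 0.74 -0.2 ]
screwdriver 0.56 [301, 151, 88, 12] [0.777 0.031]
grease_jar_mid 0.64 [406, 165, 24, 23] [ 0.74  -0.204]
side [[440.2, 0.0, 324.9], [0.0, 440.2, 242.3], [0.0, 0
[... 246 characters left out ...]
 
sleeve_mid 0.79 [389, 258, 22, 33] 
sleeve_mid 0.49 [226, 246, 61, 55] 
rotor_mid 0.74 [315, 282, 22, 35] 
big_gear_mid 0.62 [331, 246, 33, 40] 
big_gear_mid 0.56 [288, 228, 28, 35] 
end_cap_mid 0.9 [332, 167, 24, 27] 
end_cap_mid 0.72 [228, 300, 28, 51] 
end_cap_mid 0.69 [330, 244, 27, 38] 
end_cap_mid 0.62 [435, 278, 25, 45] 
end_cap_mid 0.56 [438, 245, 24, 42] 
bracket_mid 0.95 [265, 262, 49, 33] 
small_gear_mid 0.74 [377, 305, 24, 25] 
screwdriver 0.61 [226, 248, 65, 60] 
grease_jar_mid 0.59 [294, 193, 23, 31] 
1.1 [0.17141017 0.60102327 0.23132426] [4.34952122e-01 3.11131883e+00 1.76438509e-05] [[-0.962  0.274  0.   ]
 [ 0.274  0.962  0.   ]
 [-0.     0.    -1.   ]] 0.0852796305179421
```

View pics/top0.png

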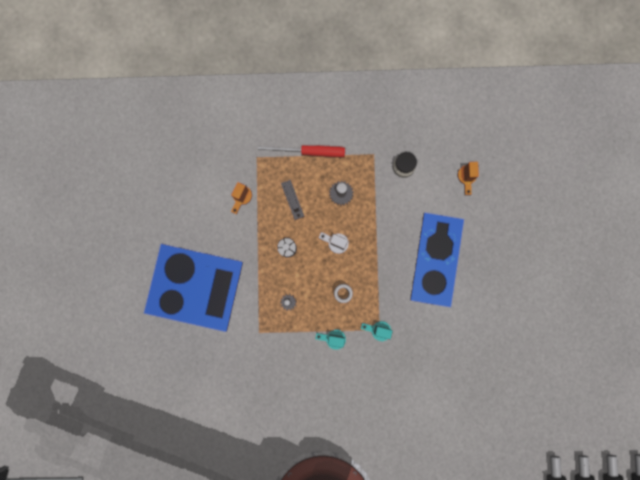

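View pics/side0.png

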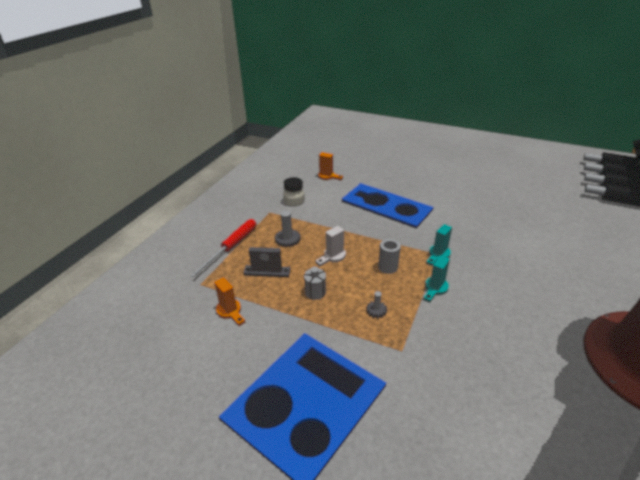

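The end cap candidates in the top picture are aluminium (332,243), orange (242,197) and (468,178), and turquoise (332,340) and (378,331). The aluminium one on the mat fits the description; I'll confirm it in a crop. Next I fit silhouettes in both cameras.

```bash
cat > fit.py <<'E'
from h import *
from scipy.optimize import minimize
def cyl(r,z0,z1,n=24):
    a=np.linspace(0,2*np.pi,n,endpoint=False); c=np.c_[r*np.cos(a),r*np.sin(a)]
    return np.r_[np.c_[c,np.full(n,z0)],np.c_[c,np.full(n,z1)]]
def box(x0,x1,y0,y1,z0,z1): return np.array([[x,y,z] for x in(x0,x1) for y in(y0,y1) for z in(z0,z1)])
M={"sleeve_mid":[cyl(.02,0,.058)],"rotor_mid":[cyl(.02,0,.044),cyl(.007,.044,.058)],
"big_gear_mid":[cyl(.027,0,.01),cyl(.011,.01,.07)],"small_gear_mid":[cyl(.0175,0,.01),cyl(.006,.01,.045)],
"end_cap_mid":[cyl(.022,0,.008),box(0,.046,-.007,.007,0,.008),box(-.017,.017,-.01,.01,0,.064)],
"bracket_mid":[box(-.045,.045,-.012,.012,0,.008),box(-.03,.03,-.006,.006,0,.06)],
"narrow_tray":[box(-.1,.1,-.045,.045,0,.009)],"wide_tray":[box(-.08,.08,-.095,.095,0,.009)]}
S=4
def sil(n,p,c):
    im=np.zeros((480*S,640*S),np.uint8); cs,sn=np.cos(p[2]),np.sin(p[2])
    cal=get_calibration(c);K=np.array(cal["intrinsics"]);T=np.array(cal["world_from_camera"])
    for b in M[n]:
        w=np.c_[b[:,0]*cs-b[:,1]*sn+p[0],b[:,0]*sn+b[:,1]*cs+p[1],b[:,2]]
        q=(w-T[:3,3])@T[:3,:3]; q=np.c_[q[:,0],-q[:,1],-q[:,2]]@K.T; uv=q[:,:2]/q[:,2:]
        h=cv2.convexHull(((uv+.5)*S).astype(np.float32)).reshape(-1,2)
        cv2.fillConvexPoly(im,np.round(h*16).astype(np.int32),1,shift=4)
    return im>0
def fit(n,p0,masks):
    def cost(p):
        k=0
        for c,m in masks.items(): s=sil(n,p,c); k+=1-(s&m).sum()/max(1,(s|m).sum())
        return k
    p0=np.array(p0,float); sx=np.vstack([p0,p0+[.008,0,0],p0+[0,.008,0],p0+[0,0,.2]])
    r=minimize(cost,p0,method="Nelder-Mead",options=dict(initial_simplex=sx,xatol=2e-4,fatol=1e-3,maxiter=90)); return r.x,r.fun
def look(n,p0,cams=("top","side")):
    masks={}
    for c in cams:
        e=proj(c,[p0[0],p0[1],.03]); L=[r for r in cut_out(n,c) if np.hypot(*(np.array(r["rect"][:2])-e))<14 and r["rect"][2]<190]
        if n!="wide_tray": L=[r for r in L if r["rect"][2]<110 and (n=="narrow_tray" or r["rect"][2]<60)]
        if L: masks[c]=cv2.resize(L[0]["region"].astype(np.uint8),None,fx=S,fy=S,interpolation=cv2.INTER_NEAREST)>0
    out={}
    for k,mk in [("both",masks)]+[(c,{c:m}) for c,m in masks.items()]:
        x,f=fit(n,p0,mk); out[k]=(x,f)
        print(n,k,np.round(x[:2],4),round(np.degrees(x[2]),1),"cost",round(f,3))
    return out
E
python3 - <<'E'
from fit import *
im=np.load("top0.npy"); save(cv2.resize(im[140:350,225:405],None,fx=2.8,fy=2.8,interpolation=cv2.INTER_CUBIC),"crop0.png")
P={"narrow_tray":(.52,-.26,-.15),"wide_tray":(.48,.28,-.2),"sleeve_mid":(.458,-.056,0),"rotor_mid":(.56,.06,0),"big_gear_mid":(.675,-.059,0),
"end_cap_mid":(.56,-.045,1.2),"bracket_mid":(.66,.05,.3),"small_gear_mid":(.44,.059,0)}
get_image("top");get_image("side")
for n,p in P.items(): look(n,p)
E
```

```text
narrow_tray both [ 0.5289 -0.2679] -10.5 cost 0.093
narrow_tray top [ 0.5281 -0.2676] -10.7 cost 0.026
narrow_tray side [ 0.5299 -0.2698] -10.4 cost 0.056
wide_tray both [0.4794 0.2801] -13.7 cost 0.02
wide_tray top [0.4794 0.2801] -13.7 cost 0.02
sleeve_mid both [ 0.4583 -0.054 ] -2.0 cost 0.606
sleeve_mid top [ 0.457  -0.0539] 4.8 cost 0.526
sleeve_mid side [ 0.459  -0.0551] 4.9 cost 0.054
rotor_mid both [0.5612 0.0663] -5.6 cost 0.135
rotor_mid top [0.5607 0.0665] -2.1 cost 0.048
rotor_mid side [0.5629 0.0646] -3.8 cost 0.038
big_gear_mid both [ 0.6854 -0.0568] -5.4 cost 0.219
big_gear_mid top [ 0.6847 -0.0558] 7.5 cost 0.128
big_gear_mid side [ 0.6857 -0.0576] -6.0 cost 0.082
end_cap_mid both [ 0.5704 -0.047 ] 63.5 cost 0.18
end_cap_mid top [ 0.5696 -0.0471] 62.4 cost 0.077
end_cap_mid side [ 0.5721 -0.05  ] 67.3 cost 0.076
bracket_mid both [0.6721 0.0538] 20.3 cost 0.188
bracket_mid top [0.6717 0.0539] 19.7 cost 0.08
bracket_mid side [0.6728 0.053 ] 18.6 cost 0.105
small_gear_mid both [0.4419 0.0668] 3.6 cost 0.264
small_gear_mid top [0.4411 0.067 ] 2.3 cost 0.153
small_gear_mid side [0.4425 0.0661] -9.2 cost 0.094
```

View pics/crop0.png

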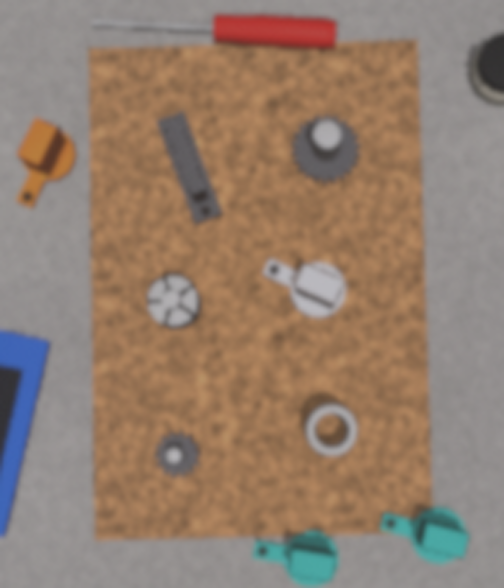

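The crop shows the aluminium end cap at (318,288), with its ear towards the upper left. It is the only non-orange, non-turquoise one, so it is the target. The rotor is at (173,300), the sleeve at (330,430), the big gear at (325,150) and the bracket at (190,168).

```bash
cat > g.py <<'E'
# usage: g.py x y z phi  (phi = world angle of closing line, deg) -> offset/twist in tool axes
import sys; from h import *
o=get_obs(); A=R.from_rotvec(o["tool_rot"]).as_matrix(); a=list(map(float,sys.argv[1:]))
for i in range(0,len(a),4):
    x,y,z,f=a[i:i+4]; f=np.radians(f); c,s=np.cos(f),np.sin(f)
    B=np.c_[[-s,c,0],[c,s,0],[0,0,-1]]
    print(a[i:i+4],"offset",np.round(A.T@(np.array([x,y,z])-o["tool_pos"]),4),"twist",np.round(R.from_matrix(A.T@B).as_rotvec(degrees=True),1))
E
python3 g.py .5614 .066 .15 76.3 .5614 .066 .012 76.3
```

```text
[0.5614, 0.066, 0.15, 76.3] offset [-0.5218 -0.4076  0.0813] twist [ 0.  -0.  -2.2]
[0.5614, 0.066, 0.012, 76.3] offset [-0.5218 -0.4076  0.2193] twist [ 0.  -0.  -2.2]
```

```bash
python3 -m crank '[{"offset":[-0.522,-0.408,0.081],"twist":[0,0,-2.2]},{"offset":[-0.522,-0.408,0.081],"twist":[0,0,-2.2]},{"offset":[-0.522,-0.408,0.081],"twist":[0,0,-2.2]},{"offset":[-0.522,-0.408,0.081],"twist":[0,0,-2.2]},{"offset":[-0.522,-0.408,0.081],"twist":[0,0,-2.2]},{"offset":[-0.522,-0.408,0.081],"twist":[0,0,-2.2]},{"offset":[-0.522,-0.408,0.081],"twist":[0,0,-2.2]},{"offset":[-0.522,-0.408,0.081],"twist":[0,0,-2.2]},{"offset":[-0.522,-0.408,0.081],"twist":[0,0,-2.2]},{"offset":[-0.522,-0.408,0.081],"twist":[0,0,-2.2]},{"offset":[-0.522,-0.408,0.081],"twist":[0,0,-2.2]},{"offset":[-0.522,-0.408,0.081],"twist":[0,0,-2.2]},{"offset":[-0.522,-0.408,0.081],"twist":[0,0,-2.2]}]' 1 40; python3 g.py .5614 .066 .012 76.3; python3 - <<'E'
from h import *
im=get_image("side"); save(cv2.resize(im[130:380,180:480],None,fx=2.4,fy=2.4),"s1.png")
E
```

```text
t: 3.62
tool_pos: [0.5612, 0.0659, 0.1502]
tool_rot: [-0.375, -3.119, -0.001]
contact_force: [0.1, -0.2, -0.3]
opening: 0.085
grip_force: 0.0
[0.5614, 0.066, 0.012, 76.3] offset [-3.000e-04  1.000e-04  1.382e-01] twist [ 0. -0. -0.]
```

View pics/s1.png

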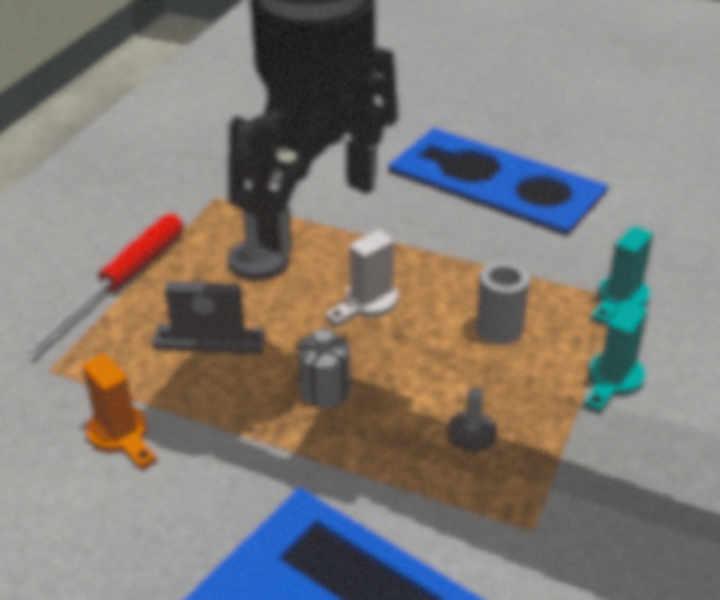

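The open gripper hangs over the rotor, which stands at (323,370) in the crop with room on both sides. I descend, grip and lift.

```bash
python3 -m crank '[{"offset":[0,0,0.06],"twist":[0,0,0]},{"offset":[0,0,0.11],"twist":[0,0,0]},{"offset":[0,0,0.138],"twist":[0,0,0]},{"offset":[0,0,0.138],"twist":[0,0,0]}]' && python3 -m crank '[{"offset":[0,0,0],"twist":[0,0,0]},{"offset":[0,0,0],"twist":[0,0,0]},{"offset":[0,0,0],"twist":[0,0,0]},{"offset":[0,0,0],"twist":[0,0,0]},{"offset":[0,0,0],"twist":[0,0,0]},{"offset":[0,0,0],"twist":[0,0,0]},{"offset":[0,0,-0.04],"twist":[0,0,0]},{"offset":[0,0,-0.1],"twist":[0,0,0]},{"offset":[0,0,-0.13],"twist":[0,0,0]},{"offset":[0,0,-0.13],"twist":[0,0,0]}]' 0 60; python3 g.py .4481 .3289 .142 76.3
```

```text
t: 4.18
tool_pos: [0.5585, 0.0668, 0.0099]
tool_rot: [-0.371, -3.114, 0.001]
contact_force: [0.1, -0.0, 0.5]
opening: 0.085
grip_force: 0.0
t: 5.42
tool_pos: [0.5631, 0.0654, 0.1451]
tool_rot: [0.375, 3.113, 0.001]
contact_force: [0.5, 0.3, -5.1]
opening: 0.0383
grip_force: 61.8
[0.4481, 0.3289, 0.142, 76.3] offset [0.1743 0.2287 0.0024] twist [ 0.1  0.3 -0. ]
```

```bash
python3 -m crank '[{"offset":[0.172,0.229,0],"twist":[0,0,0]},{"offset":[0.172,0.229,0],"twist":[0,0,0]},{"offset":[0.172,0.229,0],"twist":[0,0,0]},{"offset":[0.172,0.229,0],"twist":[0,0,0]},{"offset":[0.172,0.229,0],"twist":[0,0,0]},{"offset":[0.172,0.229,0],"twist":[0,0,0]},{"offset":[0.172,0.229,0],"twist":[0,0,0]},{"offset":[0.172,0.229,0],"twist":[0,0,0]},{"offset":[0.172,0.229,0],"twist":[0,0,0]}]'; python3 g.py .4481 .3289 .014 76.3;python3 - <<'E'
from h import *
im=get_image("side"); save(cv2.resize(im[200:480,180:480],None,fx=2,fy=2),"s2.png")
E
```

```text
t: 6.55
tool_pos: [0.4491, 0.3278, 0.142]
tool_rot: [-0.378, -3.118, 0.001]
contact_force: [-0.5, 0.4, -4.0]
opening: 0.0387
grip_force: 62.2
[0.4481, 0.3289, 0.014, 76.3] offset [0.0012 0.0009 0.128 ] twist [-0.  -0.  -0.1]
```

View pics/s2.png

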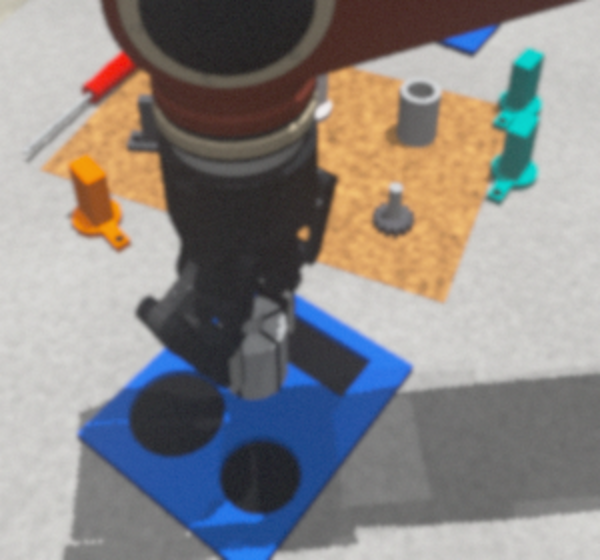

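The rotor hangs upright at (262,350), above the smaller pocket at (260,475). I lower it next.

```bash
python3 -m crank '[{"offset":[0.001,0.001,0.05],"twist":[0,0,0]},{"offset":[0.001,0.001,0.1],"twist":[0,0,0]},{"offset":[0.001,0.001,0.118],"twist":[0,0,0]},{"offset":[0.001,0.001,0.124],"twist":[0,0,0]},{"offset":[0.001,0.001,0.128],"twist":[0,0,0]},{"offset":[0.001,0.001,0.128],"twist":[0,0,0]},{"offset":[0.001,0.001,0.128],"twist":[0,0,0]}]' && python3 -m crank '[{"offset":[0,0,0],"twist":[0,0,0]},{"offset":[0,0,0],"twist":[0,0,0]},{"offset":[0,0,0],"twist":[0,0,0]},{"offset":[0,0,0],"twist":[0,0,0]},{"offset":[0,0,-0.03],"twist":[0,0,0]},{"offset":[0,0,-0.08],"twist":[0,0,0]},{"offset":[0,0,-0.13],"twist":[0,0,0]},{"offset":[0,0,-0.13],"twist":[0,0,0]},{"offset":[0,0,-0.13],"twist":[0,0,0]}]' 0.7; python3 g.py .6852 -.0565 .144 76.3
```

```text
t: 7.48
tool_pos: [0.4498, 0.331, 0.0166]
tool_rot: [0.375, 3.115, 0.004]
contact_force: [0.4, 0.5, 1.3]
opening: 0.038
grip_force: 62.4
t: 8.6
tool_pos: [0.4477, 0.3298, 0.1439]
tool_rot: [-0.375, -3.119, 0.0]
contact_force: [-0.2, -1.0, 0.3]
opening: 0.0598
grip_force: 0.0
[0.6852, -0.0565, 0.144, 76.3] offset [-3.223e-01 -3.190e-01 -1.000e-04] twist [-0. -0. -0.]
```

```bash
python3 -m crank '[{"offset":[-0.322,-0.319,0],"twist":[0,0,0]},{"offset":[-0.322,-0.319,0],"twist":[0,0,0]},{"offset":[-0.322,-0.319,0],"twist":[0,0,0]},{"offset":[-0.322,-0.319,0],"twist":[0,0,0]},{"offset":[-0.322,-0.319,0],"twist":[0,0,0]},{"offset":[-0.322,-0.319,0],"twist":[0,0,0]},{"offset":[-0.322,-0.319,0],"twist":[0,0,0]},{"offset":[-0.322,-0.319,0],"twist":[0,0,0]},{"offset":[-0.322,-0.319,0],"twist":[0,0,0]},{"offset":[-0.322,-0.319,0],"twist":[0,0,0]},{"offset":[-0.322,-0.319,0],"twist":[0,0,0]},{"offset":[-0.322,-0.319,0.05],"twist":[0,0,0]},{"offset":[-0.322,-0.319,0.1],"twist":[0,0,0]},{"offset":[-0.322,-0.319,0.118],"twist":[0,0,0]},{"offset":[-0.322,-0.319,0.118],"twist":[0,0,0]},{"offset":[-0.322,-0.319,0.118],"twist":[0,0,0]}]' && python3 -m crank '[{"offset":[0,0,0],"twist":[0,0,0]},{"offset":[0,0,0],"twist":[0,0,0]},{"offset":[0,0,0],"twist":[0,0,0]},{"offset":[0,0,0],"twist":[0,0,0]},{"offset":[0,0,0],"twist":[0,0,0]},{"offset":[0,0,0],"twist":[0,0,0]},{"offset":[0,0,-0.04],"twist":[0,0,0]},{"offset":[0,0,-0.08],"twist":[0,0,0]},{"offset":[0,0,-0.12],"twist":[0,0,0]},{"offset":[0,0,-0.12],"twist":[0,0,0]},{"offset":[0,0,-0.12],"twist":[0,0,0]}]' 0 60; python3 g.py .5229 .3107 .146 76.3
```

```text
t: 10.6
tool_pos: [0.6871, -0.0564, 0.0292]
tool_rot: [0.374, 3.115, -0.0]
contact_force: [-0.1, -0.5, 0.3]
opening: 0.0596
grip_force: 0.0
t: 11.98
tool_pos: [0.6838, -0.056, 0.1437]
tool_rot: [-0.375, -3.115, -0.0]
contact_force: [0.1, 0.1, -3.7]
opening: 0.0203
grip_force: 59.1
[0.5229, 0.3107, 0.146, 76.3] offset [ 0.2433  0.3181 -0.0015] twist [-0.  -0.2 -0. ]
```

```bash
python3 -m crank '[{"offset":[0.244,0.318,0],"twist":[0,0,0]},{"offset":[0.244,0.318,0],"twist":[0,0,0]},{"offset":[0.244,0.318,0],"twist":[0,0,0]},{"offset":[0.244,0.318,0],"twist":[0,0,0]},{"offset":[0.244,0.318,0],"twist":[0,0,0]},{"offset":[0.244,0.318,0],"twist":[0,0,0]},{"offset":[0.244,0.318,0],"twist":[0,0,0]},{"offset":[0.244,0.318,0],"twist":[0,0,0]},{"offset":[0.244,0.318,0],"twist":[0,0,0]},{"offset":[0.244,0.318,0],"twist":[0,0,0]},{"offset":[0.244,0.318,0.05],"twist":[0,0,0]},{"offset":[0.244,0.318,0.095],"twist":[0,0,0]},{"offset":[0.244,0.318,0.11],"twist":[0,0,0]},{"offset":[0.244,0.318,0.115],"twist":[0,0,0]},{"offset":[0.244,0.318,0.118],"twist":[0,0,0]},{"offset":[0.244,0.318,0.118],"twist":[0,0,0]},{"offset":[0.244,0.318,0.118],"twist":[0,0,0]}]' && python3 g.py .5229 .3107 .028 76.3
```

```text
t: 14.1
tool_pos: [0.5246, 0.311, 0.03]
tool_rot: [0.375, 3.117, 0.002]
contact_force: [0.5, -1.0, -0.8]
opening: 0.0209
grip_force: 59.8
[0.5229, 0.3107, 0.028, 76.3] offset [ 0.0016 -0.0007  0.002 ] twist [ 0.1  0.1 -0. ]
```

```bash
python3 -m crank '[{"offset":[0,0,0.001],"twist":[0,0,0]},{"offset":[0,0,0],"twist":[0,0,0]},{"offset":[0,0,0],"twist":[0,0,0]},{"offset":[0,0,0],"twist":[0,0,0]},{"offset":[0,0,-0.03],"twist":[0,0,0]},{"offset":[0,0,-0.08],"twist":[0,0,0]},{"offset":[0,0,-0.12],"twist":[0,0,0]},{"offset":[0,0,-0.12],"twist":[0,0,0]},{"offset":[0,0,-0.12],"twist":[0,0,0]}]' 0.6; python3 g.py .672 .0536 .148 110.3; python3 - <<'E'
from h import *
im=get_image("side"); save(cv2.resize(im[200:480,180:480],None,fx=2,fy=2),"s3.png")
E
```

```text
t: 15.22
tool_pos: [0.5231, 0.3103, 0.1477]
tool_rot: [-0.375, -3.118, 0.001]
contact_force: [0.1, 0.4, -0.0]
opening: 0.0511
grip_force: 0.0
[0.672, 0.0536, 0.148, 110.3] offset [-0.2055 -0.2141 -0.0003] twist [ -0.  -0. -34.]
```

View pics/s3.png

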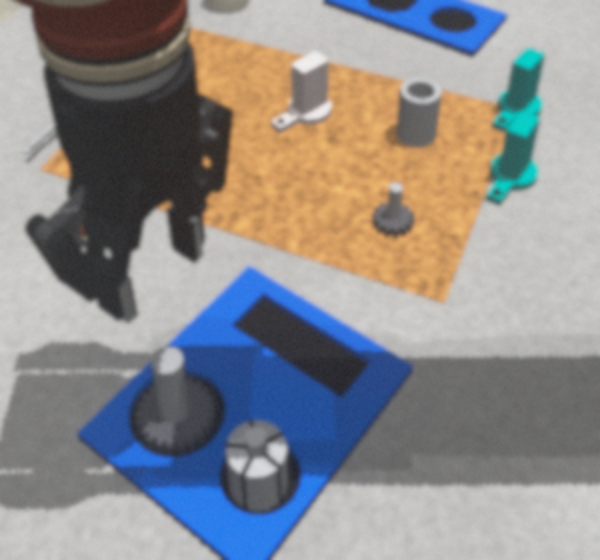

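The gear at (175,405) and the rotor at (260,465) both stand upright in their pockets. Next is the bracket.

```bash
python3 -m crank '[{"offset":[-0.205,-0.214,0],"twist":[0,0,-34]},{"offset":[-0.205,-0.214,0],"twist":[0,0,-34]},{"offset":[-0.205,-0.214,0],"twist":[0,0,-34]},{"offset":[-0.205,-0.214,0],"twist":[0,0,-34]},{"offset":[-0.205,-0.214,0],"twist":[0,0,-34]},{"offset":[-0.205,-0.214,0],"twist":[0,0,-34]},{"offset":[-0.205,-0.214,0],"twist":[0,0,-34]},{"offset":[-0.205,-0.214,0],"twist":[0,0,-34]},{"offset":[-0.205,-0.214,0.06],"twist":[0,0,-34]},{"offset":[-0.205,-0.214,0.11],"twist":[0,0,-34]},{"offset":[-0.205,-0.214,0.125],"twist":[0,0,-34]},{"offset":[-0.205,-0.214,0.125],"twist":[0,0,-34]},{"offset":[-0.205,-0.214,0.125],"twist":[0,0,-34]}]' && python3 -m crank '[{"offset":[0,0,0],"twist":[0,0,0]},{"offset":[0,0,0],"twist":[0,0,0]},{"offset":[0,0,0],"twist":[0,0,0]},{"offset":[0,0,0],"twist":[0,0,0]},{"offset":[0,0,0],"twist":[0,0,0]},{"offset":[0,0,0],"twist":[0,0,0]},{"offset":[0,0,-0.04],"twist":[0,0,0]},{"offset":[0,0,-0.08],"twist":[0,0,0]},{"offset":[0,0,-0.12],"twist":[0,0,0]},{"offset":[0,0,-0.12],"twist":[0,0,0]},{"offset":[0,0,-0.12],"twist":[0,0,0]},{"offset":[0,0,-0.12],"twist":[0,0,0]}]' 0 60; python3 g.py .4652 .2218 .143 76.3
```

```text
t: 16.9
tool_pos: [0.674, 0.0543, 0.0264]
tool_rot: [-0.553, 3.088, -0.002]
contact_force: [0.4, -0.4, -0.2]
opening: 0.0513
grip_force: 0.0
t: 18.4
tool_pos: [0.67, 0.054, 0.1397]
tool_rot: [0.552, -3.087, -0.002]
contact_force: [-0.3, -0.3, -2.3]
opening: 0.0114
grip_force: 59.0
[0.4652, 0.2218, 0.143, 76.3] offset [ 0.134   0.2284 -0.0021] twist [ 0.  -0.3 34. ]
```

```bash
python3 -m crank '[{"offset":[0.1355,0.2295,0],"twist":[0,0,34]},{"offset":[0.1355,0.2295,0],"twist":[0,0,34]},{"offset":[0.1355,0.2295,0],"twist":[0,0,34]},{"offset":[0.1355,0.2295,0],"twist":[0,0,34]},{"offset":[0.1355,0.2295,0],"twist":[0,0,34]},{"offset":[0.1355,0.2295,0],"twist":[0,0,34]},{"offset":[0.1355,0.2295,0],"twist":[0,0,34]},{"offset":[0.1355,0.2295,0],"twist":[0,0,34]},{"offset":[0.1355,0.2295,0.06],"twist":[0,0,34]},{"offset":[0.1355,0.2295,0.06],"twist":[0,0,34]},{"offset":[0.1355,0.2295,0.06],"twist":[0,0,34]},{"offset":[0.1355,0.2295,0.06],"twist":[0,0,34]}]'; python3 g.py .4652 .2218 .025 76.3; python3 - <<'E'
from h import *
im=get_image("side"); save(cv2.resize(im[200:480,180:480],None,fx=2,fy=2),"s4.png")
E
```

```text
t: 19.9
tool_pos: [0.4673, 0.2227, 0.086]
tool_rot: [0.375, 3.115, 0.003]
contact_force: [-0.2, -1.0, -3.0]
opening: 0.0114
grip_force: 59.4
[0.4652, 0.2218, 0.025, 76.3] offset [ 0.0021 -0.0015  0.061 ] twist [ 0.1  0.2 -0. ]
```

View pics/s4.png

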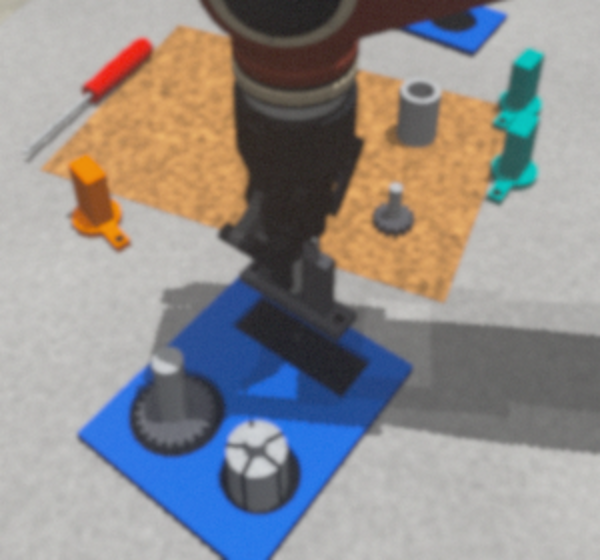

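The bracket's foot at (298,298) is parallel to the oblong pocket at (300,345) and above it. I lower and release.

```bash
python3 -m crank '[{"offset":[0.001,-0.001,0.04],"twist":[0,0,0]},{"offset":[0.001,-0.001,0.051],"twist":[0,0,0]},{"offset":[0.001,-0.001,0.056],"twist":[0,0,0]},{"offset":[0.001,-0.001,0.059],"twist":[0,0,0]},{"offset":[0.001,-0.001,0.059],"twist":[0,0,0]},{"offset":[0.001,-0.001,0.059],"twist":[0,0,0]}]' && python3 -m crank '[{"offset":[0,0,0],"twist":[0,0,0]},{"offset":[0,0,0],"twist":[0,0,0]},{"offset":[0,0,0],"twist":[0,0,0]},{"offset":[0,0,0],"twist":[0,0,0]},{"offset":[0,0,-0.03],"twist":[0,0,0]},{"offset":[0,0,-0.08],"twist":[0,0,0]},{"offset":[0,0,-0.12],"twist":[0,0,0]},{"offset":[0,0,-0.12],"twist":[0,0,0]},{"offset":[0,0,-0.12],"twist":[0,0,0]}]' 0.7; python3 g.py .4583 -.054 .144 79.5 
```

```text
t: 20.7
tool_pos: [0.4655, 0.2221, 0.0268]
tool_rot: [0.375, 3.117, 0.002]
contact_force: [-3.3, -1.3, 5.5]
opening: 0.0109
grip_force: 60.7
t: 21.82
tool_pos: [0.4635, 0.2214, 0.1435]
tool_rot: [-0.375, -3.118, 0.001]
contact_force: [-0.7, -0.1, -0.2]
opening: 0.0598
grip_force: 0.0
[0.4583, -0.054, 0.144, 79.5] offset [-0.0602 -0.2688 -0.0004] twist [-0.  -0.1 -3.2]
```

```bash
python3 -m crank '[{"offset":[-0.06,-0.269,0],"twist":[0,0,-3.2]},{"offset":[-0.06,-0.269,0],"twist":[0,0,-3.2]},{"offset":[-0.06,-0.269,0],"twist":[0,0,-3.2]},{"offset":[-0.06,-0.269,0],"twist":[0,0,-3.2]},{"offset":[-0.06,-0.269,0],"twist":[0,0,-3.2]},{"offset":[-0.06,-0.269,0],"twist":[0,0,-3.2]},{"offset":[-0.06,-0.269,0],"twist":[0,0,-3.2]},{"offset":[-0.06,-0.269,0],"twist":[0,0,-3.2]}]' 1 ; python3 g.py .4583 -.054 .024 79.5; python3 - <<'E'
from fit import *
im=get_image("side"); save(cv2.resize(im[200:480,180:480],None,fx=2,fy=2),"s5.png")
get_image("top"); look("bracket_mid",(.4652,.2218,-.24)); look("rotor_mid",(.4481,.3289,0),("top",)); look("big_gear_mid",(.5229,.3107,0),("top",))
E
```

```text
t: 22.82
tool_pos: [0.4583, -0.0528, 0.1436]
tool_rot: [-0.285, -3.127, -0.001]
contact_force: [0.3, -0.5, 0.8]
opening: 0.0856
grip_force: 0.0
[0.4583, -0.054, 0.024, 79.5] offset [-0.0004 -0.0012  0.1196] twist [ 0.  -0.1  0.1]
bracket_mid both [0.4658 0.2221] -13.6 cost 0.168
bracket_mid top [0.4651 0.2228] -13.7 cost 0.09
bracket_mid side [0.4667 0.2208] -14.4 cost 0.045
rotor_mid both [0.4483 0.3323] 2.9 cost 0.069
rotor_mid top [0.4483 0.3323] 2.9 cost 0.069
big_gear_mid both [0.523  0.3125] 2.3 cost 0.057
big_gear_mid top [0.523  0.3125] 2.3 cost 0.057
```

View pics/s5.png

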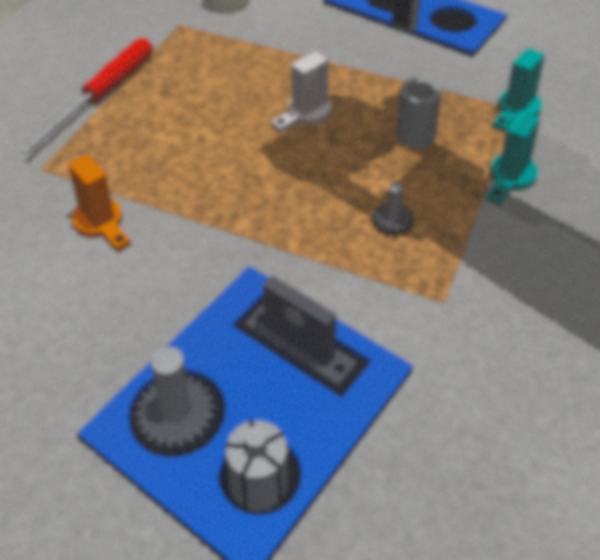

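All three wide-tray parts are seated: bracket (300,335), gear (175,405) and rotor (260,465), each within 4 mm by the fits. Next I grip the sleeve.

```bash
python3 -m crank '[{"offset":[0,0,0.06],"twist":[0,0,0]},{"offset":[0,0,0.11],"twist":[0,0,0]},{"offset":[0,0,0.12],"twist":[0,0,0]},{"offset":[0,0,0.12],"twist":[0,0,0]}]' && python3 -m crank '[{"offset":[0,0,0],"twist":[0,0,0]},{"offset":[0,0,0],"twist":[0,0,0]},{"offset":[0,0,0],"twist":[0,0,0]},{"offset":[0,0,0],"twist":[0,0,0]},{"offset":[0,0,0],"twist":[0,0,0]},{"offset":[0,0,0],"twist":[0,0,0]},{"offset":[0,0,-0.04],"twist":[0,0,0]},{"offset":[0,0,-0.08],"twist":[0,0,0]},{"offset":[0,0,-0.12],"twist":[0,0,0]},{"offset":[0,0,-0.12],"twist":[0,0,0]},{"offset":[0,0,-0.12],"twist":[0,0,0]},{"offset":[0,0,-0.12],"twist":[0,0,0]}]' 0 60; python3 g.py .4774 -.2585 .144 79.5
```

```text
t: 23.62
tool_pos: [0.4588, -0.054, 0.0248]
tool_rot: [-0.288, -3.128, -0.0]
contact_force: [0.8, -0.9, -0.3]
opening: 0.0857
grip_force: 0.0
t: 25.12
tool_pos: [0.4571, -0.0536, 0.1419]
tool_rot: [-0.288, -3.124, -0.001]
contact_force: [-0.4, 0.4, -2.9]
opening: 0.0382
grip_force: 61.1
[0.4774, -0.2585, 0.144, 79.5] offset [-0.0573 -0.1977 -0.0024] twist [ 0.  -0.2 -0. ]
```

```bash
python3 -m crank '[{"offset":[-0.056,-0.198,0],"twist":[0,0,0]},{"offset":[-0.056,-0.198,0],"twist":[0,0,0]},{"offset":[-0.056,-0.198,0],"twist":[0,0,0]},{"offset":[-0.056,-0.198,0],"twist":[0,0,0]},{"offset":[-0.056,-0.198,0],"twist":[0,0,0]},{"offset":[-0.056,-0.198,0],"twist":[0,0,0]},{"offset":[-0.056,-0.198,0],"twist":[0,0,0]},{"offset":[-0.056,-0.198,0.05],"twist":[0,0,0]},{"offset":[-0.056,-0.198,0.095],"twist":[0,0,0]},{"offset":[-0.056,-0.198,0.11],"twist":[0,0,0]},{"offset":[-0.056,-0.198,0.115],"twist":[0,0,0]},{"offset":[-0.056,-0.198,0.118],"twist":[0,0,0]},{"offset":[-0.056,-0.198,0.118],"twist":[0,0,0]},{"offset":[-0.056,-0.198,0.118],"twist":[0,0,0]}]' && python3 g.py .4774 -.2585 .026 79.5
```

```text
t: 26.88
tool_pos: [0.4789, -0.2599, 0.0283]
tool_rot: [0.288, 3.125, -0.003]
contact_force: [0.6, 0.6, 3.2]
opening: 0.0379
grip_force: 62.1
[0.4774, -0.2585, 0.026, 79.5] offset [0.0017 0.0011 0.0023] twist [-0.1  0.2 -0. ]
```

Contact was felt on landing. I release, lift and look at the end cap pick.

```bash
python3 -m crank '[{"offset":[0,0,0],"twist":[0,0,0]},{"offset":[0,0,0],"twist":[0,0,0]},{"offset":[0,0,0],"twist":[0,0,0]},{"offset":[0,0,0],"twist":[0,0,0]},{"offset":[0,0,-0.03],"twist":[0,0,0]},{"offset":[0,0,-0.08],"twist":[0,0,0]},{"offset":[0,0,-0.12],"twist":[0,0,0]},{"offset":[0,0,-0.12],"twist":[0,0,0]},{"offset":[0,0,-0.12],"twist":[0,0,0]}]' 0.7; python3 g.py .5702 -.0475 .146 153.5; python3 - <<'E'
from fit import *
get_image("side"); get_image("top"); look("sleeve_mid",(.4774,-.2585,0)); look("end_cap_mid",(.5702,-.0475,1.1))
E
```

```text
t: 28.0
tool_pos: [0.477, -0.2586, 0.1455]
tool_rot: [-0.288, -3.127, -0.001]
contact_force: [0.8, -0.5, -1.4]
opening: 0.0598
grip_force: 0.0
[0.5702, -0.0475, 0.146, 153.5] offset [-0.0531  0.2245 -0.0005] twist [  0.1  -0.  -74. ]
sleeve_mid both [ 0.4787 -0.2633] 5.5 cost 0.109
sleeve_mid side [ 0.4787 -0.2633] 5.5 cost 0.109
end_cap_mid both [ 0.5706 -0.0477] 64.7 cost 0.143
end_cap_mid top [ 0.5696 -0.0478] 63.8 cost 0.063
end_cap_mid side [ 0.5715 -0.0484] 63.8 cost 0.053
```

```bash
python3 -m crank '[{"offset":[-0.053,0.2245,0],"twist":[0,0,-74]},{"offset":[-0.053,0.2245,0],"twist":[0,0,-74]},{"offset":[-0.053,0.2245,0],"twist":[0,0,-74]},{"offset":[-0.053,0.2245,0],"twist":[0,0,-74]},{"offset":[-0.053,0.2245,0],"twist":[0,0,-74]},{"offset":[-0.053,0.2245,0],"twist":[0,0,-74]},{"offset":[-0.053,0.2245,0],"twist":[0,0,-74]},{"offset":[-0.053,0.2245,0],"twist":[0,0,-74]},{"offset":[-0.053,0.2245,0],"twist":[0,0,-74]},{"offset":[-0.053,0.2245,0],"twist":[0,0,-74]},{"offset":[-0.053,0.2245,0],"twist":[0,0,-74]}]'; python3 g.py .5702 -.0475 .026 153.5;  python3 - <<'E'
from h import *
print(get_obs()["q"])
im=get_image("side"); save(cv2.resize(im[130:330,230:480],None,fx=2.4,fy=2.4),"s6.png")
E
```

```text
t: 29.68
tool_pos: [0.5705, -0.0479, 0.1463]
tool_rot: [1.652, -2.672, -0.0]
contact_force: [0.1, 0.0, 0.7]
opening: 0.0598
grip_force: 0.0
[0.5702, -0.0475, 0.026, 153.5] offset [-0.0002  0.0005  0.1203] twist [ 0.  -0.  -0.1]
[-2.13720005e-01 -3.89855503e-03  1.81589276e+00 -1.67096556e-06
  1.32966606e+00 -2.89173394e+00]
```

View pics/s6.png

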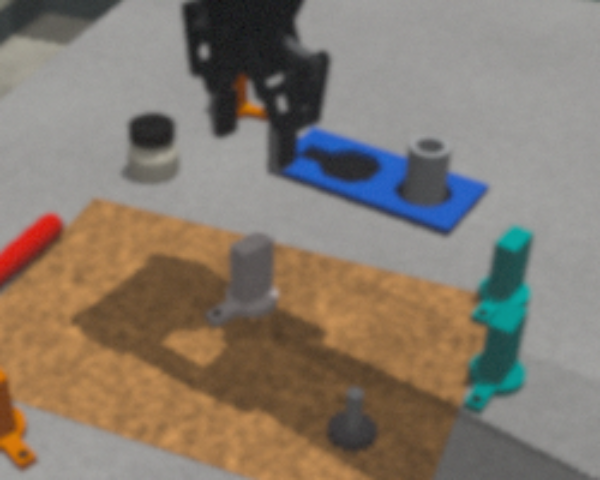

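The sleeve stands in the round pocket at (427,175), and the gripper hangs above the aluminium cap at (250,275).

```bash
python3 -m crank '[{"offset":[0,0,0.06],"twist":[0,0,0]},{"offset":[0,0,0.11],"twist":[0,0,0]},{"offset":[0,0,0.12],"twist":[0,0,0]},{"offset":[0,0,0.12],"twist":[0,0,0]}]' && python3 -m crank '[{"offset":[0,0,0],"twist":[0,0,0]},{"offset":[0,0,0],"twist":[0,0,0]},{"offset":[0,0,0],"twist":[0,0,0]},{"offset":[0,0,0],"twist":[0,0,0]},{"offset":[0,0,0],"twist":[0,0,0]},{"offset":[0,0,0],"twist":[0,0,0]},{"offset":[0,0,-0.04],"twist":[0,0,0]},{"offset":[0,0,-0.08],"twist":[0,0,0]},{"offset":[0,0,-0.12],"twist":[0,0,0]},{"offset":[0,0,-0.12],"twist":[0,0,0]},{"offset":[0,0,-0.12],"twist":[0,0,0]},{"offset":[0,0,-0.12],"twist":[0,0,0]}]' 0 60; python3 g.py .558 -.2735 .146 79.5
```

```text
t: 30.22
tool_pos: [0.5709, -0.0479, 0.0268]
tool_rot: [-1.652, 2.672, -0.0]
contact_force: [0.1, 0.1, 0.6]
opening: 0.0599
grip_force: 0.0
t: 31.72
tool_pos: [0.5691, -0.0475, 0.1439]
tool_rot: [1.651, -2.669, -0.004]
contact_force: [0.7, 0.4, -2.0]
opening: 0.0194
grip_force: 59.0
[0.558, -0.2735, 0.146, 79.5] offset [ 0.2072 -0.0909 -0.0023] twist [ 0.2 -0.2 74. ]
```

```bash
python3 -m crank '[{"offset":[0.2075,-0.09,0],"twist":[0,0,74]},{"offset":[0.2075,-0.09,0],"twist":[0,0,74]},{"offset":[0.2075,-0.09,0],"twist":[0,0,74]},{"offset":[0.2075,-0.09,0],"twist":[0,0,74]},{"offset":[0.2075,-0.09,0],"twist":[0,0,74]},{"offset":[0.2075,-0.09,0],"twist":[0,0,74]},{"offset":[0.2075,-0.09,0],"twist":[0,0,74]},{"offset":[0.2075,-0.09,0],"twist":[0,0,74]},{"offset":[0.2075,-0.09,0],"twist":[0,0,74]},{"offset":[0.2075,-0.09,0],"twist":[0,0,74]},{"offset":[0.2075,-0.09,0.05],"twist":[0,0,74]},{"offset":[0.2075,-0.09,0.09],"twist":[0,0,74]},{"offset":[0.2075,-0.09,0.09],"twist":[0,0,74]},{"offset":[0.2075,-0.09,0.09],"twist":[0,0,74]}]'; python3 g.py .558 -.2735 .028 79.5;  python3 - <<'E'
from h import *
im=get_image("side"); save(cv2.resize(im[130:250,300:460],None,fx=4,fy=4,interpolation=cv2.INTER_CUBIC),"s7.png")
E
```

```text
t: 33.48
tool_pos: [0.5594, -0.2743, 0.058]
tool_rot: [0.287, 3.126, -0.002]
contact_force: [-0.1, -0.7, -1.0]
opening: 0.0193
grip_force: 59.1
[0.558, -0.2735, 0.028, 79.5] offset [0.0016 0.0005 0.03  ] twist [-0.1  0.1  0. ]
```

View pics/s7.png

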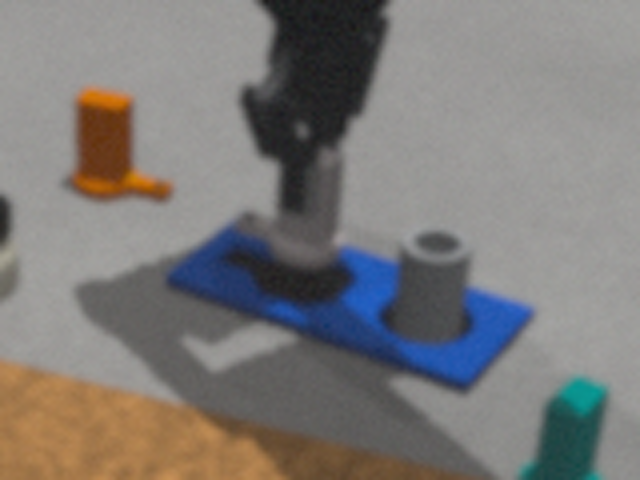

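The cap hangs over the keyed pocket at (305,275), with its ear (250,222) in line with the notch (240,258). I lower it.

```bash
python3 -m crank '[{"offset":[0.001,0,0.015],"twist":[0,0,0]},{"offset":[0.001,0,0.022],"twist":[0,0,0]},{"offset":[0.001,0,0.026],"twist":[0,0,0]},{"offset":[0.001,0,0.028],"twist":[0,0,0]},{"offset":[0.001,0,0.028],"twist":[0,0,0]},{"offset":[0.001,0,0.028],"twist":[0,0,0]}]' && python3 -m crank '[{"offset":[0,0,0],"twist":[0,0,0]},{"offset":[0,0,0],"twist":[0,0,0]},{"offset":[0,0,0],"twist":[0,0,0]},{"offset":[0,0,0],"twist":[0,0,0]},{"offset":[0,0,-0.03],"twist":[0,0,0]},{"offset":[0,0,-0.08],"twist":[0,0,0]},{"offset":[0,0,-0.14],"twist":[0,0,0]},{"offset":[0,0,-0.2],"twist":[0,0,0]},{"offset":[-0.05,0.15,-0.22],"twist":[0,0,0]},{"offset":[-0.05,0.3,-0.22],"twist":[0,0,0]},{"offset":[-0.05,0.3,-0.22],"twist":[0,0,0]},{"offset":[-0.05,0.3,-0.22],"twist":[0,0,0]},{"offset":[-0.05,0.3,-0.22],"twist":[0,0,0]},{"offset":[-0.05,0.3,-0.22],"twist":[0,0,0]}]' 0.7;  python3 - <<'E'
from fit import *
im=get_image("side"); save(cv2.resize(im[130:250,300:460],None,fx=4,fy=4,interpolation=cv2.INTER_CUBIC),"s8.png")
im=get_image("top"); save(cv2.resize(im[200:320,380:500],None,fx=4,fy=4,interpolation=cv2.INTER_CUBIC),"t8.png")
look("sleeve_mid",(.4774,-.2585,0)); look("end_cap_mid",(.558,-.2735,-.18))
look("small_gear_mid",(.4415,.0668,0))
E
```

```text
t: 34.28
tool_pos: [0.558, -0.2738, 0.0307]
tool_rot: [0.288, 3.128, -0.0]
contact_force: [-5.7, 2.7, 10.2]
opening: 0.0191
grip_force: 60.7
t: 36.02
tool_pos: [0.6619, 0.016, 0.2483]
tool_rot: [0.28, 3.129, 0.001]
contact_force: [0.5, -1.3, 0.3]
opening: 0.0594
grip_force: 0.0
sleeve_mid both [ 0.4769 -0.2592] 0.3 cost 0.346
sleeve_mid top [ 0.4763 -0.259 ] 4.5 cost 0.226
sleeve_mid side [ 0.479  -0.2641] 3.5 cost 0.056
end_cap_mid both [ 0.5579 -0.2733] -12.4 cost 0.228
end_cap_mid top [ 0.5566 -0.2732] -11.4 cost 0.101
end_cap_mid side [ 0.5599 -0.2778] -12.5 cost 0.073
small_gear_mid both [0.4419 0.0675] 0.3 cost 0.077
small_gear_mid side [0.4419 0.0675] 0.3 cost 0.077
```

View pics/s8.png

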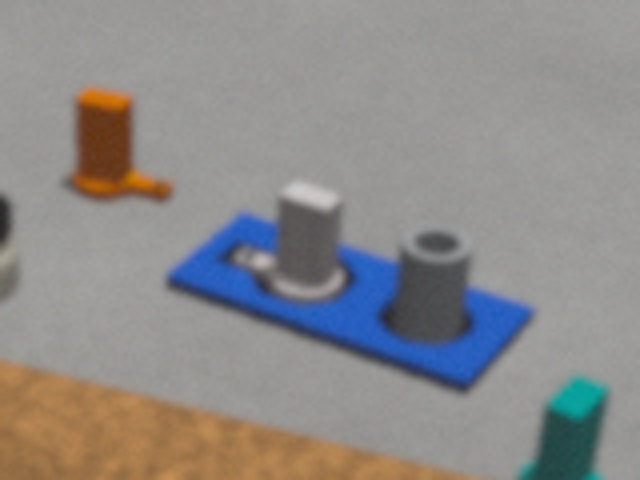

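View pics/t8.png

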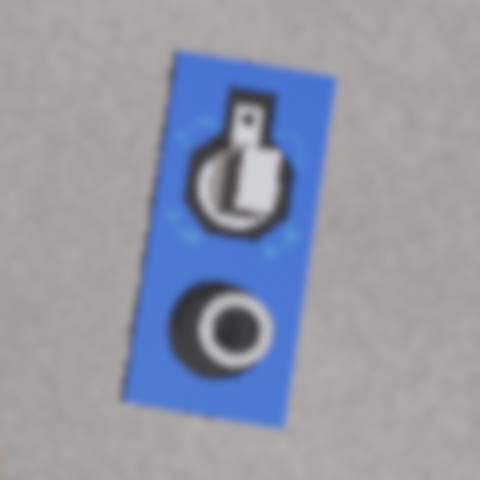

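The cap is seated with its ear in the notch, at (238,125) in the top crop. The sleeve at (235,330) is upright in the round pocket, and the arm is clear.

```bash
python3 -c "
from station import *
print(finish_job())"
```

```text
the job is handed in; nothing more can be done
None
```

The job is handed in: in the last pictures all five parts stand upright in their named pockets and the small gear has not moved; I did not re-measure the screwdriver or jar, and no verdict came back.

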